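# Clamp a fossil slab in the bench screw clamp

### The job

Hold the cream fossil slab fast for preparation: lay it fossil side up on the bed of the bench clamp, plain sawn end first, and slide it straight in, centred, until that end is against the steel stop. Then turn the clamp's tommy bar clockwise until the pad meets the stone and snug it finger-tight by feel, about 7 N of push at the bar's ball end; overtightened, the soft stone crushes. Let go, and leave the other things on the bench where they are.

Things in the scene. Friction and masses are not known exactly. Their poses are not given: they have to be found in the camera images.
- clamp: teal cast C-frame screw clamp bolted to the bench (fixed). Origin on the bench, straight under the vertical screw axis; z up; its mouth opens to its own -x, the spine stands at x 50 to 90 mm. Base 215 x 90 mm, x -120 to +95 mm, 20 mm high. An arm with a round nut boss, 42 mm across, carries the screw, z 108 to 153 mm; the frame is nowhere higher
- bed_mid (a point): point on the top of the clamp's black rubber-lined flat bed, on the screw axis, 25 mm above the bench. The bed is 64 mm wide and runs from 115 mm in front of the axis (clamp -x) to the stop 45 mm behind it
- stop_face (a point): centre of the upright face of the polished steel end stop, 45 mm behind the screw axis (clamp x = +45 mm), facing clamp -x; 42 mm wide, from 27 to 61 mm above the bench
- screw: bright steel screw with a horizontal tommy bar (T handle) on top. Origin on the screw axis at the bar's centreline, 200 mm above the bench when fully open; it goes down 12 mm a turn. The bar, 9 mm thick, lies along the screw's own y. Hub 24 mm across, 26 mm tall, level with the bar. Clockwise from above lowers the pad. Starts 0.1 to 0.35 turns from fully open; it stays where it is left
- bar_a (a point): centre of one black ball end (15 mm across) of the tommy bar, 45 mm from the screw axis. Free turning takes about 3 N of push at the ball. The pad meets the stone 0.3 to 0.8 turns from the start; from there, as its rubber gives, the push needed rises by about 1 N per 0.1 rad. Finger-tight is about 7 N at the ball (5 to 9 N will do: a pad force of about 30 to 90 N)
- bar_b (a point): centre of the like ball at the other end of the bar, 45 mm from the screw axis
- pad: dark round pad with a rubber face on the foot of the screw, 34 mm across, 18 mm tall, turning with the screw. Origin on the screw axis at the centre of its underside, 60 to 64 mm above the bench at the start, clear of a slab lying on the bed
- slab: cream limestone slab, 150 x 46 mm, 0.3 to 0.6 kg, lying flat. Origin at the centre of its flat sawn underside; z up, x along its length to the plain sawn end at +75 mm. Sides sawn upright, 25 mm high. A dark ammonite, 40 mm across, is on top at x = -44 mm. The plain half (x -5 to +73 mm) has a natural upper face; thickness there not measured, 28 to 35 mm
- slab_end (a point): centre of the slab's plain sawn end face, at x = +75 mm of the slab, 12.5 mm above its underside
- brown_slab: plain reddish-brown stone slab with no fossil, 140 x 50 x 24 mm (bystander)
- jar: amber glass jar with white cap, 60 mm across, 85 mm tall (bystander)
- rock: rough lump of rock, about 120 mm across, 70 mm tall (bystander)
- petri: clear open dish, 90 mm across, 16 mm tall (bystander)
- brush: brush lying down, 170 mm long (bystander)
- pick: steel needle pick with blue collar lying down, 160 mm long (bystander)
- blower: red rubber air blower standing up, 58 mm across, 100 mm tall (bystander)
Not all that is in view belongs to the job. There is more than one size of the clamp; the one meant has the size given above.

How it is judged:
On the way, in this order (a step that is already met when the one before it is completed fails the run):
1. the slab lies flat on the bed, straight and centred, its sawn end against the stop (x of slab_end in the frame of clamp between 0.041 and 0.048 m and y of slab_end in the frame of clamp between -0.01 and 0.01 m and angle between the x axis of slab and the x axis of clamp, either way round below 0.12 rad and angle between slab's own z axis and vertical below 0.06 rad and height (world z) of slab between 0.021 and 0.029 m), for 0.2 s.
2. the pad has been screwed down onto the seated slab (all of step 1 and contact force between pad and slab above 5 N), for 0.1 s.
At the end, for the whole second after the job is handed in: The slab lies flat on the bed, fossil up (tilt under 0.06 rad), its sawn end within 4 mm of the stop, within 10 mm of the clamp's centreline and within 0.12 rad of straight, and the pad presses it with 20 to 120 N; slab and screw are at rest and the robot lets go (all of step 1 and contact force between pad and slab between 20 and 120 N and linear speed of slab below 0.01 m/s and angular speed of screw below 0.05 rad/s); the robot touches nothing.
It fails at once if the pad crushes the stone (over 160 N) (contact force between pad and slab above 160 N).
It fails at once if the tommy bar and screw are shoved with more than 25 N (contact force between the arm and screw above 25 N).
It fails at once if a bystander is moved more than 30 mm (distance of any of brown_slab, jar, rock, petri, brush, pick, blower from where it was at the start of the episode above 0.03 m).
It also fails if it takes over 70 s, if anything falls off the work surface, if the arm or the gripper's body presses on something with over 40 N, if the wrist force passes 120 N, or if a joint passes its speed limit or range.

### The arm

A 6-joint arm with a two-finger parallel gripper is mounted at the origin on the work surface. World frame = base frame: x ahead of the robot, y to its left, z up, the work surface at z = 0. Lengths are in m, angles in rad, forces in N, time in s.
With the tool pointing down it reaches from about 0.425 to 0.95 m from the base axis. Payload 3.5 kg.
Tool frame: the origin (TCP) lies between the finger pads; the fingertips stand 17 mm ahead of it and the grasp point (between the pads) lies 2 mm behind it; z points along the fingers, y is the line along which they close (so a half turn about z gives the same grasp; the last joint's range is limited). The gripper opens to 85 mm and grips with 20 to 120 N. Pads are 22 mm wide; open, the fingers measure 114 mm over their backs; the gripper's body (76 mm by 85 mm) begins 54 mm behind the grasp point. The pads swing forward as they close: fully open they stand 13 mm farther back than shut.
Start: joints at [-1.395, 0.286, 1.577, -0, 1.279, -0.15], TCP at [0.216, -0.639, 0.248] pointing down, gripper open.
Joint ranges: [-2.77, 2.77], [-0.9, 2.22], [0.21, 2.48], [-1.53, 4.67], [0.24, 2.81], [-2.84, 2.84]. Speed limits (rad/s): [2.79, 2.79, 3.14, 3.14, 3.14, 3.14].

### API

Orientations are given as a unit quaternion [w, x, y, z].
In Python, from bench import ctrl, fingers, solve_ik, imaging, workorder, readout gives the robot as it stands. The module is installed in compiled form; this text tells all that it offers. Calls block until the motion is done:
- ctrl.movep(position, orientation): joint-space move of the TCP to a pose.
- ctrl.move_l(position, rotation=None, speed=0.15, contact_N=None): straight line of the TCP; rotation=None keeps the orientation; speed is the mean speed in m/s. With contact_N (N) it stops when the force on the tool has changed by that much, and returns True; else False.
- ctrl.move_joints(angles): joint-space move.
- fingers.command_gripper(opening, grip_force=None): opening from 0.0 (shut) to 1.0 (fully open); grip_force is the grip in N (None keeps the last); returns when the fingers have stopped.
- ctrl.pause(seconds).
- solve_ik(position, orientation): joint angles nearest the present ones, or None.
- imaging.capture(name): name is "scene" or "top" or "wrist"; returns a dict with "pixels" (420x560x3 uint8, blue, green, red), "range_z" (420x560 float32, m along the optical axis (not along the pixel's ray), 0 where there is no reading), "vfov" (degrees; the focal length in pixels is half the picture's height over the tangent of half this angle, whatever the lens; pixels are square), "cx", "cy" (the principal point, pixels), "k1" (the pictures are not rectified: a ray, as slopes to the right and down, at radius r is drawn at 1 + k1 r^2 times it, then the intrinsics apply), "position" and "attitude" of the camera in the world; the wrist camera has in their place "T_tool_cam" (4x4, takes a point from camera to tool coordinates, whose origin is the TCP and whose axes are the flange's). Camera axes: x right, y down, z forward; pixel columns grow to the right and rows downward; lengths in m; the calibration is good to about 2 mm. A picture is of the moment at which its call begins: read the wrist's pose just before it.
A pose or a line that the arm cannot do raises ctrl.MotionError and nothing moves.
- workorder.close_job(): hands the job in; it is judged then, once.
Readings, each from a call of its own:
- readout.get_clock(): time.
- readout.get_joint_pos(): joint angles.
- readout.get_qvel(): joint speeds.
- readout.get_effort(): joint torques, N m.
- readout.get_tool_pos(): TCP position.
- readout.get_ee_rot(): TCP orientation.
- readout.get_force(): force on the tool from outside, world axes, zero at the start.
- readout.get_moment(): the same for the moment, N m.
- readout.get_gripper_width(): opening from 0.0 (shut) to 1.0 (fully open).
- readout.get_gripper_force(): force on a finger pad.
Only numpy, scipy, OpenCV 4.12 (cv2) and the standard library are available. Lean on these libraries where they do the work, as an engineer would, in place of code of your own. Each camera call takes 0.05 s, during which the arm holds its last target. There are 200 camera calls.

## Working session

There is one attempt and no reset: what is moved stays moved. The work goes in short steps, each a Python script; the robot and the scene stay as the last script left them, time stands still between calls to the robot, and variables do not carry over. Pictures are saved under pics/ and viewed, at most 10 in all, crops included, and the job is handed in when it is done.

```bash
mkdir -p pics
cat > h.py <<'E'
import numpy as np, cv2, pickle
from scipy.spatial.transform import Rotation as R
from bench import ctrl, fingers, solve_ik, imaging, workorder, readout
def q2R(q): return R.from_quat([q[1],q[2],q[3],q[0]])
def Rq(r): x=r.as_quat(); return np.array([x[3],x[0],x[1],x[2]])
def down(yaw): # tool z down, tool y (closing) direction at yaw+90deg ; tool x at yaw
    return Rq(R.from_euler('z',yaw)*R.from_euler('x',np.pi))
def cap(name):
    p,q=np.array(readout.get_tool_pos()),readout.get_ee_rot()
    d=dict(imaging.capture(name))
    if name=='wrist':
        T=np.eye(4);T[:3,:3]=q2R(q).as_matrix();T[:3,3]=p;d['T']=T@np.array(d['T_tool_cam'])
    else:
        T=np.eye(4);a=np.array(d['attitude'])
        T[:3,:3]=a if a.shape==(3,3) else q2R(a).as_matrix();T[:3,3]=d['position'];d['T']=T
    return d
def cloud(d):
    h,w=d['range_z'].shape;f=h/2/np.tan(np.radians(d['vfov'])/2)
    u,v=np.meshgrid(np.arange(w),np.arange(h))
    K=np.array([[f,0,d['cx']],[0,f,d['cy']],[0,0,1.]])
    s=cv2.undistortPoints(np.stack([u,v],-1).reshape(-1,1,2).astype(float),K,np.array([d['k1'],0,0,0.])).reshape(h,w,2)
    z=d['range_z'];P=np.dstack([s*z[...,None],z])
    W=P@d['T'][:3,:3].T+d['T'][:3,3];W[z==0]=np.nan
    return W
def save(d,fn,box=None,scale=1):
    im=d['pixels'] if box is None else d['pixels'][box[1]:box[3],box[0]:box[2]]
    cv2.imwrite('pics/'+fn,cv2.resize(im,None,fx=scale,fy=scale,interpolation=cv2.INTER_CUBIC))
E
python3 - <<'E'
from h import *
for n in ('scene','top'):
    d=cap(n); pickle.dump(d,open(n+'.pkl','wb')); save(d,n+'1.png',scale=1.42)
    print(n,d['position'],d['attitude'],d['vfov'],d['k1'])
print(readout.get_clock(),readout.get_ee_rot(),down(0))
E
```

```text
scene [ 1.24001266 -0.32911249  1.04948636] [-0.30803179  0.78402516  0.50479319 -0.18869234] 47.849673473831615 -0.025689792143347226
top [0.36032061 0.01345289 1.79617948] [ 0.03083609 -0.69811002  0.71444508 -0.03549317] 43.112349768718516 -0.18013946596092648
0.1 [-1.09643098e-03  9.86761831e-01  1.62172393e-01 -2.68908361e-05] [6.123234e-17 1.000000e+00 0.000000e+00 0.000000e+00]
```

View pics/scene1.png

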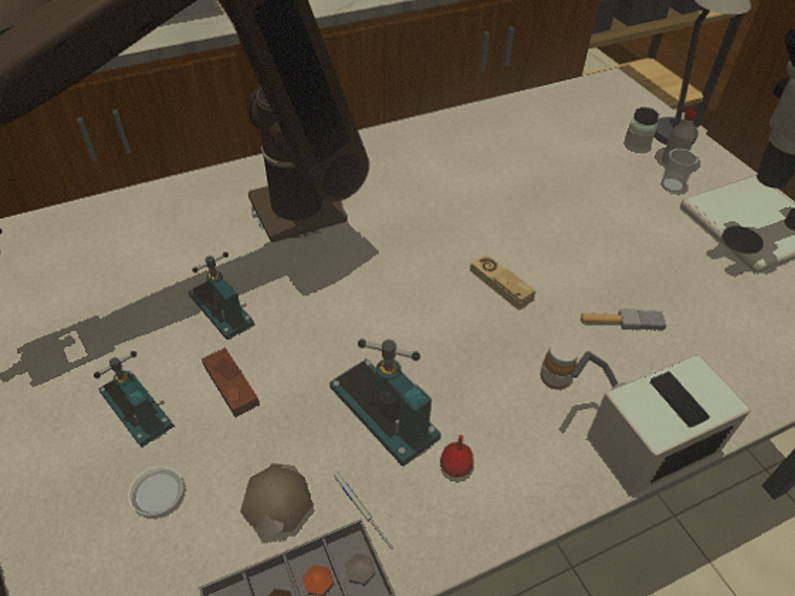

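View pics/top1.png

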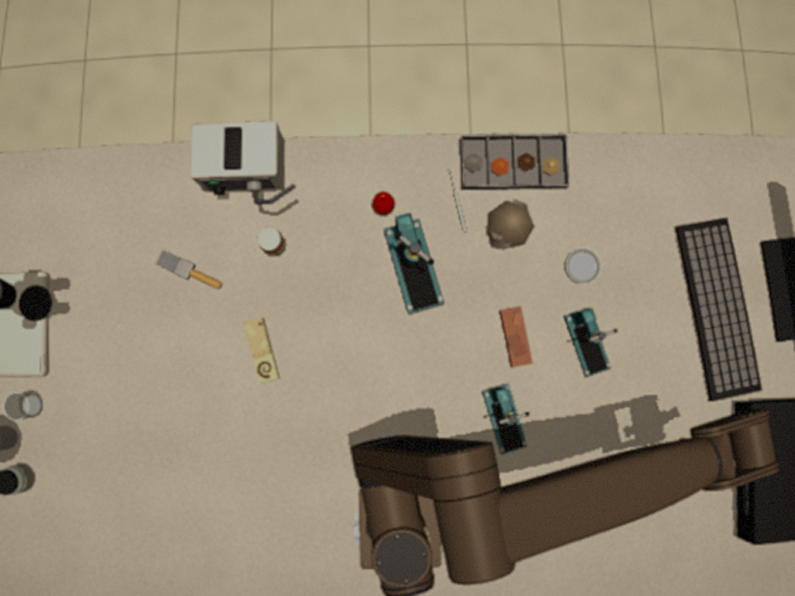

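The top view (scaled 1.42) shows three clamps: a large one at (412,262) and two small ones at (503,418) and (586,340). It also shows a cream slab with an ammonite at (262,350) and a brown slab at (515,336). I choose the large clamp and the cream slab, then check their sizes and heights from depth.

Run:
```python
from h import *
d=pickle.load(open('top.pkl','rb'));W=cloud(d)
def reg(b): 
    m=np.zeros(W.shape[:2],bool);m[b[1]:b[3],b[0]:b[2]]=1;return m
def rect(m,t):
    P=W[m][:,:2].astype(np.float32);r=cv2.minAreaRect(P*1000);print(t,m.sum(),np.round(r[0],1),np.round(r[1],1),round(r[2],2),np.round(cv2.boxPoints(r),0).tolist(),'z',np.round(np.nanpercentile(W[m][:,2],[5,50,95]),4))
z=W[...,2]
print('table z',np.nanmedian(z[200:300,100:160]))
for n,b in dict(clampL=(262,140,322,225),s1=(335,265,378,322),s2=(392,210,440,270)).items():
    rect(reg(b)&(z>.010),n)
    rect(reg(b)&(z>.010)&(z<.032),n+' base')
b=(262,140,322,225)
rect(reg(b)&(z>.18),'bar'); rect(reg(b)&(z>.09)&(z<.17),'arm')
rect(reg((165,215,203,275))&(z>.010),'slab')
rect(reg((165,215,203,275))&(z>.018),'slab')
a=d['pixels'];
c=np.hstack([cv2.resize(a[140:225,255:330],None,fx=5,fy=5),cv2.resize(a[210:295,150:225],None,fx=5,fy=5)]);cv2.imwrite('pics/c1.png',c)
print(readout.get_ee_rot())
```

```text
table z 0.0014739562713692589
clampL 2037 [637.4 -52.8] [202.5 288. ] 89.68 [[493.0, -153.0], [781.0, -155.0], [782.0, 48.0], [494.0, 49.0]] z [0.0134 0.0274 0.2025]
clampL base 1314 [637.4 -52.8] [202.5 288. ] 89.68 [[493.0, -153.0], [781.0, -155.0], [782.0, 48.0], [494.0, 49.0]] z [0.0115 0.0236 0.0305]
s1 1061 [ 252.7 -214.9] [217.2 175. ] 86.69 [[159.0, -318.0], [334.0, -328.0], [346.0, -112.0], [172.0, -101.0]] z [0.012  0.0226 0.7051]
s1 base 631 [ 249.7 -256.9] [135.6 174.4] 88.34 [[161.0, -322.0], [335.0, -327.0], [339.0, -192.0], [164.0, -187.0]] z [0.0111 0.018  0.0249]
s2 993 [ 431.8 -468.3] [164.4 202. ] 87.43 [[327.0, -546.0], [529.0, -555.0], [536.0, -391.0], [335.0, -382.0]] z [0.0113 0.021  0.1495]
s2 base 688 [ 431.8 -468.3] [164.4 202. ] 87.43 [[327.0, -546.0], [529.0, -555.0], [536.0, -391.0], [335.0, -382.0]] z [0.0108 0.0181 0.0263]
bar 146 [628.4 -42.8] [102.7  21.1] 46.58 [[585.0, -73.0], [601.0, -87.0], [671.0, -13.0], [656.0, 2.0]] z [0.1967 0.2057 0.2165]
arm 319 [662.9 -35.5] [111.3  40.8] 14.06 [[604.0, -29.0], [614.0, -69.0], [722.0, -42.0], [712.0, -2.0]] z [0.1304 0.1473 0.1573]
slab 684 [433.3 315.9] [125.4 195.2] 86.77 [[332.0, 259.0], [527.0, 248.0], [534.0, 373.0], [339.0, 384.0]] z [0.0119 0.03   0.0391]
slab 619 [425.6 317.2] [148.1  50.8] 14.97 [[347.0, 323.0], [361.0, 274.0], [504.0, 312.0], [491.0, 361.0]] z [0.0224 0.0306 0.0393]
[-1.09643098e-03  9.86761831e-01  1.62172393e-01 -2.68908361e-05]
```

View pics/c1.png

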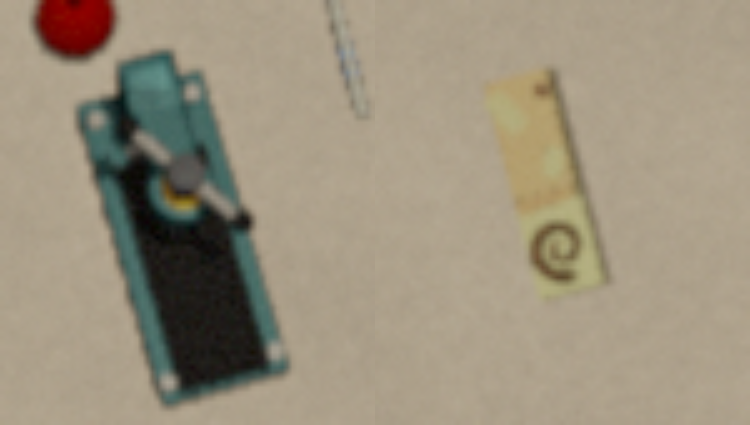

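The crop shows the large clamp with its mouth towards the robot, bar balls at about (130,130) and (245,220), and hub at (185,172). In the right half is the cream slab, with the ammonite at (555,250) and the plain end at about (520,80). Sizes match: bar 103 mm, slab 148 x 51 mm. Next come closer looks with the wrist camera.

Run:
```python
from h import *
for n,p in dict(wc=(.58,-.05,.46),ws=(.42,.315,.34)).items():
    ctrl.movep(p,down(np.radians(14.5)));d=cap('wrist');pickle.dump(d,open(n+'.pkl','wb'))
    print(n,readout.get_clock(),np.round(readout.get_joint_pos(),3),d['T'][:3,3],d['T'][:3,2])
a=[cv2.resize(pickle.load(open(n+'.pkl','rb'))['pixels'],(400,300)) for n in('wc','ws')]
cv2.imwrite('pics/w1.png',np.hstack(a))
```

```text
wc 2.7167 [-0.261  0.002  1.518 -0.     1.622  1.057] [ 0.65837132 -0.0307911   0.58601976] [-0.30393093 -0.07852154 -0.94945266]
ws 4.3 [ 0.448 -0.107  1.831 -0.     1.416  1.768] [0.49894485 0.33449309 0.46728985] [-0.30200936 -0.07843535 -0.95007276]
```

View pics/w1.png

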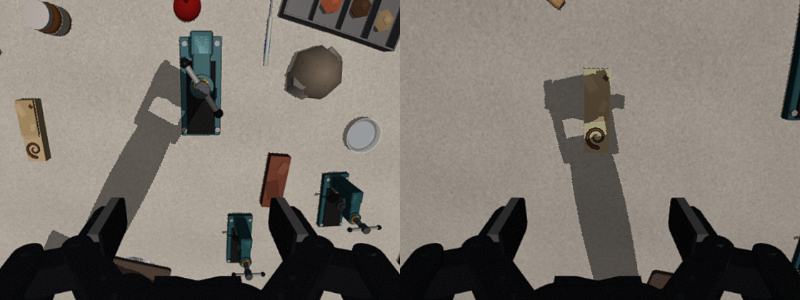

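The left view shows the clamp (bed front edge at about (200,133), hub (202,87), balls (187,62) and (218,113)). The right view shows the slab at (596,110) with the ammonite towards the robot. Now the measurements.

```bash
cat > m.py <<'E'
from h import *
def rect(P,t):
    P=P[np.isfinite(P[:,0])];r=cv2.minAreaRect((P[:,:2]*1000).astype(np.float32));print(t,len(P),np.round(r[0],1),np.round(r[1],1),round(r[2],2),'z',np.round(np.percentile(P[:,2],[5,50,95]),4));return r
def near(W,c,rad,z0,z1): return W[(np.hypot(W[...,0]-c[0],W[...,1]-c[1])<rad)&(W[...,2]>z0)&(W[...,2]<z1)]
E
python3 - <<'E'
from m import *
d=pickle.load(open('wc.pkl','rb'));W=cloud(d)
print('table',np.nanmedian(near(W,(.6,.12),.03,-.02,.02)[:,2]))
rect(near(W,(.63,-.043),.14,.012,.024),'base')
rect(near(W,(.63,-.043),.17,.010,.034),'base+bed')
rect(near(W,(.63,-.043),.07,.18,.23),'bar'); h=near(W,(.63,-.043),.07,.206,.23);print('hub',np.median(h,0),len(h))
rect(h,'hubrect')
# bed: dark pixels
g=d['pixels'].max(2)
m=(g<50)&(np.abs(W[...,2]-.026)<.006)&(np.hypot(W[...,0]-.57,W[...,1]+.06)<.1);rect(W[m],'bed')
b=near(W,(.63,-.043),.07,.185,.206);
for s in (-1,1):
    dirv=np.array([np.cos(.813),np.sin(.813)]); t=(b[:,:2]-[.6284,-.0428])@dirv
    q=b[(s*t>.036)];print('ball',q.mean(0),len(q))
d=pickle.load(open('ws.pkl','rb'));W=cloud(d)
print('table',np.nanmedian(near(W,(.5,.4),.03,-.02,.02)[:,2]))
rect(near(W,(.426,.317),.1,.016,.05),'slab');
r=rect(near(W,(.426,.317),.1,.012,.05),'slab')
P=near(W,(.426,.317),.09,.022,.05);c=np.array(r[0])/1000;print(np.percentile(P[:,2],[5,50,95,99]))
E
```

```text
table 0.00107566574109208
base 2316 [639.5 -42.5] [257.8  91.1] 15.23 z [0.0189 0.0209 0.0228]
base+bed 5040 [665.5 -87.1] [280.4 198.9] 16.95 z [0.019  0.0244 0.0275]
bar 1141 [631.4 -45. ] [103.9  23.1] 54.25 z [0.2007 0.2047 0.2127]
hub [ 0.63184629 -0.04445732  0.21171622] 457
hubrect 457 [632.  -44.1] [97.2 22.8] 58.76 z [0.2066 0.2117 0.2131]
bed 2739 [590.9 -54.3] [152.8  87. ] 15.05 z [0.0208 0.0257 0.0274]
ball [ 0.60259965 -0.07777078  0.20356861] 134
ball [ 0.65981933 -0.01161573  0.20371151] 165
table 0.001053045464099872
slab 4286 [426.5 317.6] [149.7  48.3] 15.31 z [0.0252 0.0315 0.0337]
slab 4286 [426.5 317.6] [149.7  48.3] 15.31 z [0.0252 0.0315 0.0337]
[0.02521804 0.03151392 0.03368543 0.034316  ]
```

```bash
cat >> m.py <<'E'
AX=np.array([.6315,-.0446]); CY=np.radians(15.1); SY=np.radians(15.3); SC=np.array([.4265,.3176])
def ux(a): return np.array([np.cos(a),np.sin(a)])
def tilt(yaw,t): return Rq(R.from_euler('z',yaw)*R.from_euler('y',-t)*R.from_euler('x',np.pi)*R.from_euler('z',np.pi))
T=np.radians(20)
def tcp(G,q): return np.array(G)+.002*q2R(q).as_matrix()[:,2]
def clampG(x,z,y=0,yaw=CY): 
    p=AX+x*ux(yaw)+y*ux(yaw+np.pi/2); return np.array([p[0],p[1],z])
E
python3 - <<'E'
from m import *
W=cloud(pickle.load(open('wc.pkl','rb')))
b=near(W,AX,.2,.017,.023)
for yaw in (14.5,15.1,15.7):
    a=np.radians(yaw);L=(b[:,:2]-AX)@np.array([ux(a),ux(a+np.pi/2)]).T
    for lo,hi in((-118,-90),(-90,-60),(-60,-30)):
        y=L[(L[:,0]>lo/1e3)&(L[:,0]<hi/1e3)&(abs(L[:,1])<.055),1];print(yaw,lo,np.round([y.min(),y.max()],4),end=' ')
    print('front',np.round(np.percentile(L[abs(L[:,1])<.045,0],[.3,1,99]),4))
qs,qc=tilt(SY,T),tilt(CY,T)
G=np.r_[SC-.045*ux(SY),.024]
for n,g,q in(('s',G,qs),('s+',G+[0,0,.12],qs),('c0+',clampG(-.145,.15),qc),('c0',clampG(-.145,.049),qc),('c1',clampG(-.07,.049),qc)):
    j=solve_ik(tcp(g,q),q);print(n,np.round(g,3),None if j is None else np.round(j,2))
E
```

```text
14.5 -118 [-0.0459  0.0441] 14.5 -90 [-0.0451  0.0435] 14.5 -60 [-0.0454  0.0446] front [-0.1204 -0.1183  0.1257]
15.1 -118 [-0.0447  0.0453] 15.1 -90 [-0.0442  0.0445] 15.1 -60 [-0.0451  0.0451] front [-0.1201 -0.1186  0.1259]
15.7 -118 [-0.0435  0.0464] 15.7 -90 [-0.0433  0.0454] 15.7 -60 [-0.0447  0.0457] front [-0.1198 -0.1189  0.1266]
s [0.383 0.306 0.024] [ 0.5   0.09  2.32 -0.21  0.4  -1.15]
s+ [0.383 0.306 0.144] [ 0.5  -0.16  2.28 -0.13  0.68 -1.25]
c0+ [ 0.492 -0.082  0.15 ] [-0.48 -0.15  2.26  0.33  0.8  -2.52]
c0 [ 0.492 -0.082  0.049] [-0.48  0.05  2.3   0.44  0.57 -2.66]
c1 [ 0.564 -0.063  0.049] [-0.37  0.19  2.14  0.39  0.56 -2.52]
```

Run:
```python
from m import *
qs,qc=tilt(SY,T),tilt(CY,T)
G=np.r_[SC-.045*ux(SY),.024]
fingers.command_gripper(0.8)
ctrl.movep(tcp(G+[0,0,.1],qs),qs)
print('hit',ctrl.move_l(tcp(G,qs),speed=.08,contact_N=6),readout.get_tool_pos()-tcp(G,qs))
fingers.command_gripper(0,100); print(readout.get_gripper_width(),readout.get_gripper_force())
ctrl.move_l(tcp(G+[0,0,.11],qs),speed=.1)
print(readout.get_gripper_width(),readout.get_force(),readout.get_clock())
ctrl.movep(tcp(clampG(-.145,.134),qc),qc)
print(readout.get_gripper_width(),readout.get_clock())
d=cap('scene');W=cloud(d);save(d,'s2.png',(150,150,400,330),3)
```

```text
hit False [0.00048263 0.00028833 0.00063117]
0.5140339170813792 102.66968250274658
0.511684476719301 [ 0.85551396 -0.40841137 -4.15828362] 10.15
0.5163269846789799 11.6417
```

View pics/s2.png

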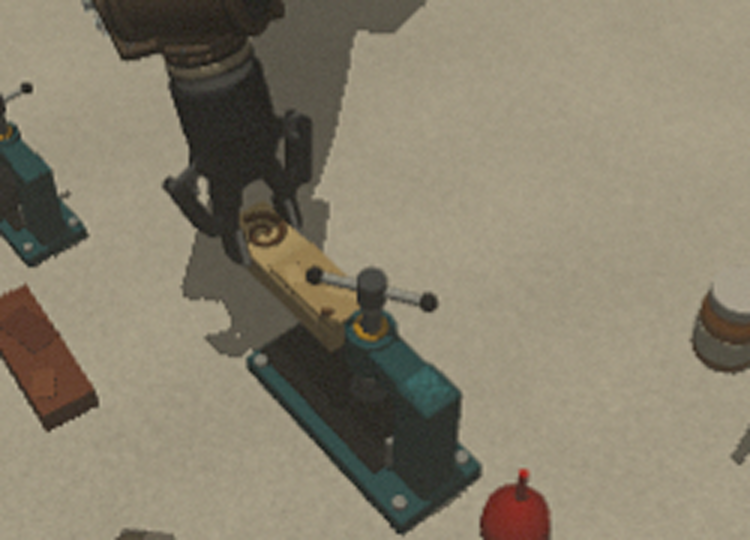

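The slab is held level, its plain end (335,330 in the crop) just in front of the screw. I'll lower it onto the bed, regrip it lightly and slide it in.

Run:
```python
from m import *
qc=tilt(CY,T)
def st(t):
    e=np.array(readout.get_tool_pos())-tcp(clampG(0,0),qc);print(t,'clampx %.4f y %.4f z %.4f'%(e[:2]@ux(CY),e[:2]@ux(CY+np.pi/2),e[2]),np.round(readout.get_force(),1),round(readout.get_clock(),2))
print(ctrl.move_l(tcp(clampG(-.145,.060),qc),speed=.08,contact_N=6));st('low')
print(ctrl.move_l(tcp(clampG(-.145,.045),qc),speed=.02,contact_N=4));st('down')
fingers.command_gripper(.62);ctrl.pause(.2);st('open')
p=readout.get_tool_pos();z=max(p[2],tcp(clampG(-.145,.048),qc)[2])
ctrl.move_l([p[0],p[1],z]);st('z')
fingers.command_gripper(0,30);st('grip');print(readout.get_gripper_width())
save(cap('scene'),'s3.png',(180,200,330,320),4)
```

```text
False
low clampx -0.1445 y -0.0005 z 0.0607 [ 0.1 -0.4 -3.8] 12.77
True
down clampx -0.1449 y -0.0001 z 0.0498 [-0.5 -0.9  4.1] 13.32
open clampx -0.1467 y 0.0015 z 0.0478 [ 0.1  1.4 -0. ] 13.78
z clampx -0.1467 y 0.0016 z 0.0480 [-0.8  0.3 -1. ] 14.03
grip clampx -0.1466 y 0.0014 z 0.0482 [-0.7 -0.4  2.5] 14.24
0.5321363141608265
```

View pics/s3.png

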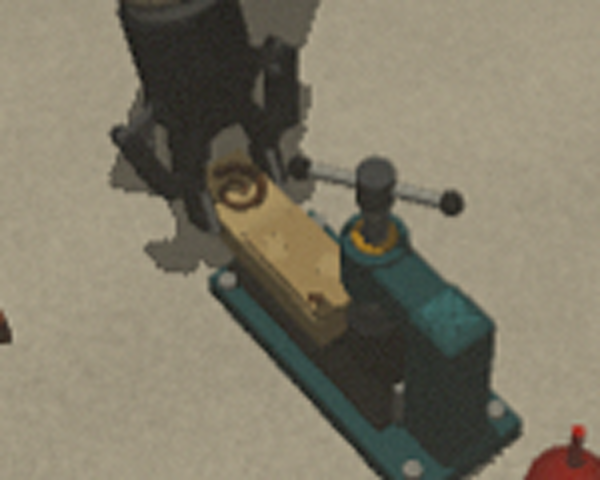

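It lies flat on the bed in front of the pad (370,315). Sliding it in.

Run:
```python
from m import *
qc=tilt(CY,T)
def st(t):
    e=np.array(readout.get_tool_pos())-tcp(clampG(0,0),qc);print(t,'clampx %.4f y %.4f z %.4f'%(e[:2]@ux(CY),e[:2]@ux(CY+np.pi/2),e[2]),np.round(readout.get_force(),1),round(readout.get_clock(),2))
print(ctrl.move_l(tcp(clampG(-.085,.0487),qc),speed=.05,contact_N=14));st('a')
print(ctrl.move_l(tcp(clampG(-.064,.0487),qc),speed=.02,contact_N=10));st('b')
ctrl.pause(.2);st('c');print(readout.get_gripper_width())
save(cap('scene'),'s4.png',(180,200,330,320),4)
```

```text
False
a clampx -0.0851 y 0.0002 z 0.0484 [ 0.8  0.4 -2.9] 15.68
True
b clampx -0.0773 y 0.0000 z 0.0483 [-2.7 -1.4  3.7] 16.24
c clampx -0.0773 y 0.0000 z 0.0483 [-1.6 -0.7  6.3] 16.44
0.5285092120008343
```

View pics/s4.png

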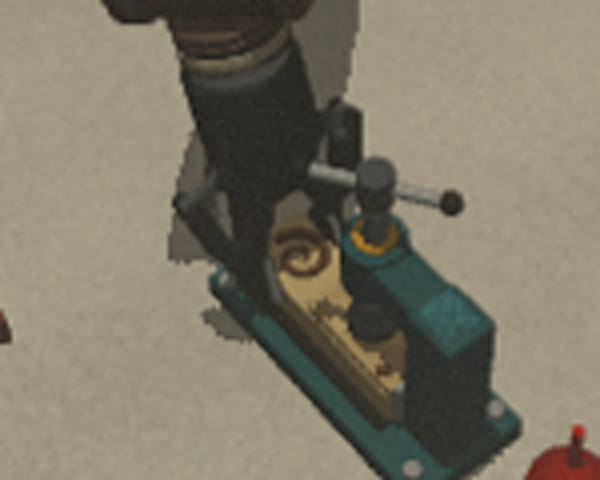

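It appears to be at the stop (397,395). One more push to confirm, then release and back off along the mouth.

Run:
```python
from m import *
qc=tilt(CY,T)
def st(t):
    e=np.array(readout.get_tool_pos())-tcp(clampG(0,0),qc);print(t,'clampx %.4f y %.4f z %.4f'%(e[:2]@ux(CY),e[:2]@ux(CY+np.pi/2),e[2]),np.round(readout.get_force(),1),round(readout.get_clock(),2))
print(ctrl.move_l(tcp(clampG(-.064,.0487),qc),speed=.02,contact_N=15));st('b')
fingers.command_gripper(.66);st('open')
e=np.array(readout.get_tool_pos())
u=np.r_[ux(CY),0]
ctrl.move_l(e-.0*u+[0,0,.03]-.02*u,speed=.08)
ctrl.move_l(tcp(clampG(-.17,.12),qc),speed=.15)
q=down(CY)
ctrl.movep(clampG(-.12,.40),q)
d=cap('wrist');pickle.dump(d,open('w2.pkl','wb'));W=cloud(d)
a=np.radians(15.1);M=np.array([ux(a),ux(a+np.pi/2)])
P=W[np.isfinite(W[...,0])];L=np.c_[(P[:,:2]-AX)@M.T,P[:,2]]
s=L[(L[:,0]>-.13)&(L[:,0]<-.02)&(abs(L[:,1])<.04)&(L[:,2]>.042)&(L[:,2]<.07)]
r=cv2.minAreaRect((s[:,:2]*1e3).astype(np.float32));print('slab',r,'minx',np.percentile(s[:,0],[.5,2]),'z',np.percentile(s[:,2],[5,50,95]))
b=near(W,AX,.06,.185,.235);rr=cv2.minAreaRect((b[:,:2]*1e3).astype(np.float32));print('bar',rr,b[:,2].max())
print(readout.get_clock(),np.round(readout.get_joint_pos(),3))
save(d,'w2.png',(180,60,400,240),3)
```

```text
True
b clampx -0.0773 y -0.0001 z 0.0483 [-2.3 -0.3  3.4] 16.77
open clampx -0.0783 y 0.0007 z 0.0471 [ 0.1 -0.9 -1.3] 17.03
slab ((-62.313133239746094, -0.49114227294921875), (84.84139251708984, 45.59406280517578), 0.3285490870475769) minx [-0.10455809 -0.1032031 ] z [0.04987942 0.05248362 0.05818156]
bar ((629.5784301757812, -45.70878219604492), (101.16471099853516, 23.715791702270508), 43.41701126098633) 0.21465652010030445
21.375 [-0.341 -0.135  1.752  0.     1.525  0.966]
```

View pics/w2.png

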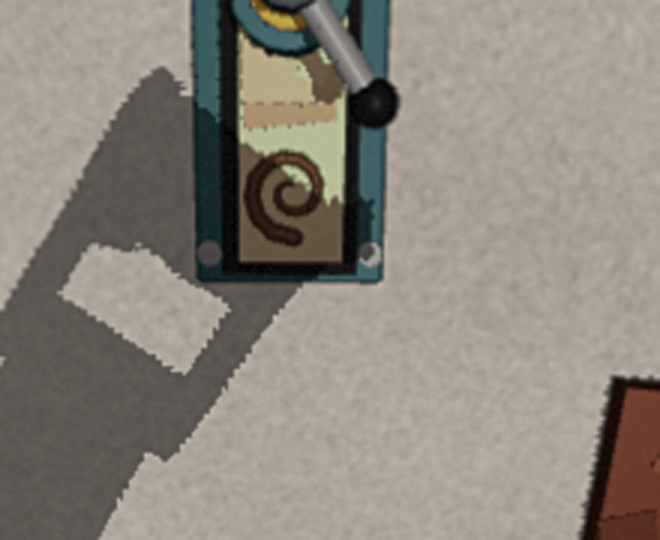

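Slab seated: its near end is at clamp x = -105 mm (so the sawn end is at +45), offset 0.5 mm, skew 0.3°. For the bar, I'll centre the half-open gripper over the screw and rotate joint 6 so both fingers push the balls as a couple, reading the moment.

Run:
```python
from m import *
q=down(np.radians(190))
fingers.command_gripper(.85)
ctrl.movep([*AX,.28],q)
print(np.round(readout.get_joint_pos(),3),readout.get_clock())
print(ctrl.move_l([*AX,.188],speed=.08,contact_N=4),readout.get_tool_pos(),readout.get_ee_rot())
ctrl.pause(.2)
m0=np.array(readout.get_moment());f0=np.array(readout.get_force());print(m0,f0)
j=np.array(readout.get_joint_pos())
for i in range(7):
    j[5]+=.2;ctrl.move_joints(j)
    m=readout.get_moment()-m0;f=readout.get_force()-f0
    print(round(readout.get_clock(),2),round(j[5],2),np.round(m,3),np.round(f,1))
    if abs(m[2])>.2: break
```

```text
[-0.231  0.173  1.653 -0.     1.316 -1.976] 24.175
False [ 0.6319729  -0.04469394  0.18890587] [ 7.37897235e-04 -8.71791443e-02  9.96192348e-01 -2.42771223e-04]
[ 0.02751262 -0.03513341 -0.02704573] [ 0.51601508 -0.12127952  0.4549348 ]
25.98 -1.78 [0.011 0.022 0.067] [-0.7 -0.8 -1.5]
26.29 -1.58 [-0.027  0.07   0.021] [-1.  -0.2  0.1]
26.6 -1.38 [0.027 0.228 0.089] [-1.2  0.1 -0.9]
26.91 -1.18 [0.019 0.227 0.059] [-1.7  0.5 -0.8]
27.22 -0.98 [0.046 0.209 0.058] [-1.   0.2 -0.7]
27.52 -0.78 [0.09  0.196 0.08 ] [-1.1  0.5 -0.8]
27.83 -0.58 [0.032 0.138 0.099] [-0.4  0.8 -0.8]
```

```bash
cat > turn.py <<'E'
from m import *
M0=-0.027
def meas(n=4):
    v=[];e=[]
    for _ in range(n): v.append(readout.get_moment()[2]-M0);e.append(readout.get_effort()[5]);ctrl.pause(.03)
    return np.mean(v),np.mean(e)
def turn(to,step,stop):
    j=np.array(readout.get_joint_pos()); 
    while j[5]<to-1e-6:
        j[5]=min(to,j[5]+step);ctrl.move_joints(j);m,e=meas()
        print(round(readout.get_clock(),2),round(j[5],2),'m %.3f e %.3f'%(m,e),'F@ball %.1f'%(m/.045),np.round(readout.get_force(),1))
        if m>stop: return True
E
python3 - <<'E'
from turn import *
turn(0.3,.2,.22); turn(1.3,.1,.2)
E
```

```text
28.27 -0.38 m 0.067 e 0.038 F@ball 1.5 [ 0.4  0.8 -0.4]
28.72 -0.18 m 0.026 e 0.015 F@ball 0.6 [-0.2  0.2 -0.3]
29.16 0.02 m 0.035 e 0.016 F@ball 0.8 [0.1 0.4 0. ]
29.6 0.22 m 0.047 e 0.020 F@ball 1.0 [0. 0. 0.]
29.98 0.3 m 0.075 e 0.052 F@ball 1.7 [ 0.1 -0.5 -1.1]
30.37 0.4 m 0.071 e 0.057 F@ball 1.6 [-0.  -1.5 -0.7]
30.75 0.5 m 0.062 e 0.072 F@ball 1.4 [ 0.2 -1.4 -2.6]
31.13 0.6 m 0.102 e 0.087 F@ball 2.3 [-0.9 -2.1 -2. ]
31.52 0.7 m 0.136 e 0.102 F@ball 3.0 [-2.4 -2.5 -1.4]
31.9 0.8 m 0.116 e 0.116 F@ball 2.6 [-1.6 -2.3 -1.3]
32.28 0.9 m 0.179 e 0.129 F@ball 4.0 [-2.3 -1.6 -1.2]
32.67 1.0 m 0.159 e 0.141 F@ball 3.5 [-3.1 -2.5 -2.2]
33.05 1.1 m 0.150 e 0.147 F@ball 3.3 [-2.1 -1.5 -2.2]
33.43 1.2 m 0.177 e 0.149 F@ball 3.9 [-4.  -1.4 -2.3]
33.82 1.3 m 0.131 e 0.147 F@ball 2.9 [-3.3 -1.7 -3.3]
34.2 1.3 m 0.164 e 0.136 F@ball 3.6 [-3.1 -0.8 -2.2]
```

Run:
```python
from turn import *
print(np.round(readout.get_joint_pos(),3),readout.get_tool_pos(),meas(10))
a=cap('wrist');b=cap('top');pickle.dump((a,b),open('t.pkl','wb'))
x=cv2.resize(a['pixels'],(480,360));y=cv2.resize(cap('scene')['pixels'][220:310,220:320],(320,288))
c=np.zeros((360,800,3),np.uint8);c[:,:480]=x;c[:288,480:]=y;cv2.imwrite('pics/t1.png',c)
```

```text
[-0.231  0.248  1.735 -0.     1.156  1.3  ] [ 0.63198895 -0.04480256  0.1889258 ] (np.float64(0.16603803255120103), np.float64(0.1367817227728665))
```

View pics/t1.png

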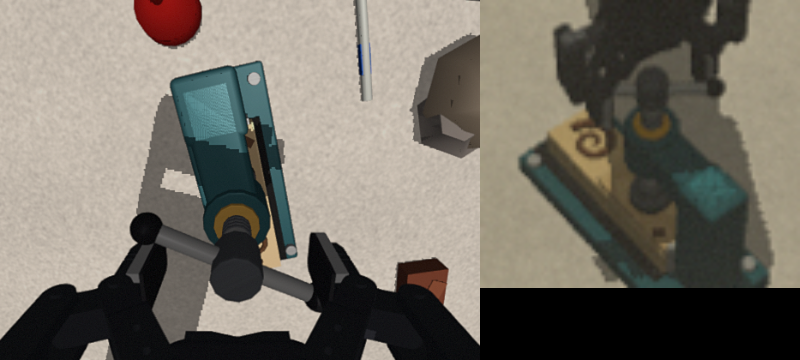

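Bar is being pushed properly by the fingers, turned about 2.8 rad so far (ball at (145,228), pad still near the stone). The load still looks like free turning, so I continue.

Run:
```python
from turn import *
def t2(to,stop):
    j=np.array(readout.get_joint_pos())
    while j[5]<to:
        j[5]+=.1;ctrl.move_joints(j);m,e=meas(4)
        print(round(readout.get_clock(),2),round(j[5],2),'m %.3f e %.3f'%(m,e),np.round(readout.get_force(),1))
        if e>stop or m>stop+.05:return
t2(2.3,.22)
```

```text
35.07 1.4 m 0.134 e 0.141 [-1.4 -0.5 -2. ]
35.45 1.5 m 0.125 e 0.140 [-3.3 -0.4 -1.2]
35.83 1.6 m 0.156 e 0.141 [-5.2 -0.3 -2.1]
36.22 1.7 m 0.173 e 0.143 [-3.5 -0.3 -2.1]
36.6 1.8 m 0.164 e 0.152 [-3.8  1.5 -2.1]
36.98 1.9 m 0.168 e 0.158 [-3.6  0.6 -2.3]
37.37 2.0 m 0.165 e 0.162 [-3.4  0.9 -2.8]
37.75 2.1 m 0.179 e 0.161 [-3.6  2.1 -3. ]
38.13 2.2 m 0.163 e 0.158 [-3.6  2.7 -2.1]
38.52 2.3 m 0.172 e 0.152 [-1.7  2.  -3.4]
38.9 2.4 m 0.157 e 0.142 [-2.6  2.3 -2.5]
```

Still free turning at about 3.3 N. Joint 6 nears its limit, so I re-engage half a turn back and go on.

Run:
```python
from turn import *
j=np.array(readout.get_joint_pos());jl=j.copy()
j[5]-=.2;ctrl.move_joints(j)
p=np.array(readout.get_tool_pos());ctrl.move_l(p+[0,0,.055],speed=.12)
j=np.array(readout.get_joint_pos());j[5]-=np.pi;ctrl.move_joints(j)
print(ctrl.move_l([*AX,.185],speed=.1,contact_N=4),readout.get_clock())
import turn as tt
tt.M0=0;ctrl.pause(.1);tt.M0=meas(6)[0];e0=meas(4)[1];print('tare',tt.M0,e0)
j=np.array(readout.get_joint_pos());print(j[5]);j[5]+=.2
ctrl.move_joints(j);print(meas(4))
E=[]
for i in range(20):
    j[5]+=.1;ctrl.move_joints(j);m,e=meas(4);E.append(e)
    print(round(readout.get_clock(),2),round(j[5],2),'m %.3f e %.3f'%(m,e),np.round(readout.get_force(),1))
    if e>.20 or m>.25:break
```

```text
False 43.2417
tare -0.01927134944474258 1.643492590019946e-05
-0.9431006841034179
(np.float64(0.027858586662245614), np.float64(0.02163008372008335))
44.5 -0.64 m 0.047 e 0.039 [-0.7  0.5  0.5]
44.88 -0.54 m 0.040 e 0.043 [ 0.2  1.1 -1. ]
45.27 -0.44 m 0.044 e 0.039 [ 0.2  0.9 -0.6]
45.65 -0.34 m 0.025 e 0.035 [ 0.   0.8 -0.3]
46.03 -0.24 m 0.028 e 0.028 [ 0.1  1.4 -0.2]
46.42 -0.14 m 0.044 e 0.018 [-0.4  0.4 -0.6]
46.8 -0.04 m 0.048 e 0.023 [-0.1  0.4  0.1]
47.18 0.06 m 0.043 e 0.043 [ 0.2 -0.  -0.4]
47.57 0.16 m 0.095 e 0.049 [ 0.1 -0.6 -0.9]
47.95 0.26 m 0.073 e 0.063 [ 0.3 -0.7 -1.2]
48.33 0.36 m 0.100 e 0.076 [-0.8 -1.1 -1.6]
48.72 0.46 m 0.102 e 0.096 [-0.7 -2.  -1.3]
49.1 0.56 m 0.094 e 0.108 [-1.4 -2.4 -2. ]
49.48 0.66 m 0.127 e 0.124 [-0.7 -2.6 -2.5]
49.87 0.76 m 0.110 e 0.130 [-2.5 -2.2 -2.3]
50.25 0.86 m 0.152 e 0.141 [-2.5 -2.8 -2.5]
50.63 0.96 m 0.150 e 0.151 [-3.1 -3.  -2.2]
51.02 1.06 m 0.160 e 0.157 [-3.6 -2.5 -2.8]
51.4 1.16 m 0.158 e 0.163 [-3.4 -2.4 -2.9]
51.78 1.26 m 0.170 e 0.168 [-4.8 -1.5 -1.9]
```

Run:
```python
from turn import *
a1,b1=pickle.load(open('t.pkl','rb'))
a2=cap('wrist');b2=cap('top');s2=cap('scene');pickle.dump((a2,b2,s2),open('t2.pkl','wb'))
for n,a in(('j1.3 first',a1),('now',a2)):
    W=cloud(a)
    P=near(W,AX,.065,.17,.225)
    # hub top: near axis
    h=near(W,AX,.010,.17,.23);print(n,'hub top',np.percentile(h[:,2],[50,95]) if len(h) else None)
    g=a['pixels'].max(2)
    # bar points: radius 15..35, height .18-.21
    r=np.hypot(*(P[:,:2]-AX).T);q=P[(r>.016)&(r<.034)]
    an=np.degrees(np.arctan2(q[:,1]-AX[1],q[:,0]-AX[0]))%180
    print(len(q),np.percentile(an,[10,50,90]),np.percentile(q[:,2],[5,50,95]),'hist',np.histogram(an,18,(0,180))[0])
for n in('wc','w2'):
    W=cloud(pickle.load(open(n+'.pkl','rb')));h=near(W,AX,.01,.17,.23);print(n,np.percentile(h[:,2],[50,95]) if len(h) else None)
print(readout.get_clock(),meas(4))
ims=[cv2.resize(a1['pixels'],(400,300)),cv2.resize(a2['pixels'],(400,300))]
c=np.vstack([np.hstack(ims),np.zeros((280,800,3),np.uint8)])
c[300:560,:300]=cv2.resize(pickle.load(open('scene.pkl','rb'))['pixels'][220:307,230:330],(300,260))
c[300:560,320:620]=cv2.resize(s2['pixels'][220:307,230:330],(300,260));cv2.imwrite('pics/t2.png',c)
```

```text
j1.3 first hub top [0.20665153 0.20757857]
1982 [59.16619966 67.12123675 75.72654446] [0.19327672 0.19724483 0.19875649] hist [  0   0   0   0   0 265 998 690  29   0   0   0   0   0   0   0   0   0]
now hub top [0.20232966 0.20319267]
1984 [62.76908146 70.57747643 79.24332035] [0.18888527 0.1929014  0.19434302] hist [  0   0   0   0   0  56 882 893 153   0   0   0   0   0   0   0   0   0]
wc [0.21193179 0.21320992]
w2 [0.21226385 0.21346511]
51.9333 (np.float64(0.1877143797065449), np.float64(0.16082977876067162))
```

View pics/t2.png

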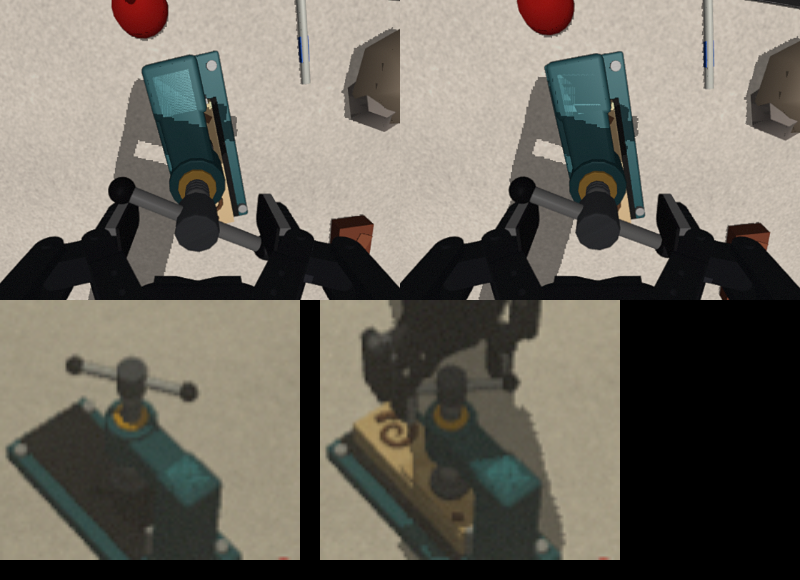

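The left pair (first pass, now) shows the bar engaged by both fingers. The scene pair shows the bar and pad lower now, the pad at about (450,480) close to the stone. Before going on I'll check the descent against fixed references and the stone's surface under the pad, offline.

Run:
```python
from m import *
a1,b1=pickle.load(open('t.pkl','rb'));a2,b2,s2=pickle.load(open('t2.pkl','rb'))
Mc=np.array([ux(CY),ux(CY+np.pi/2)])
def loc(W):
    P=W[np.isfinite(W[...,0])];return np.c_[(P[:,:2]-AX)@Mc.T,P[:,2]]
for n,a in(('wc',pickle.load(open('wc.pkl','rb'))),('a1',a1),('a2',a2),('b0',pickle.load(open('top.pkl','rb'))),('b2',b2),('s0',pickle.load(open('scene.pkl','rb'))),('s2',s2)):
    L=loc(cloud(a))
    t=L[(L[:,0]>.055)&(L[:,0]<.085)&(abs(L[:,1])<.012)&(L[:,2]>.1)&(L[:,2]<.17)]
    bt=L[(L[:,0]>.0)&(L[:,0]<.095)&(abs(L[:,1])>.035)&(abs(L[:,1])<.044)&(L[:,2]<.03)&(L[:,2]>.012)]
    h=L[(np.hypot(L[:,0],L[:,1])<.01)&(L[:,2]>.19)&(L[:,2]<.22)]
    print(n,'spine top %.4f (%d)'%(np.median(t[:,2]) if len(t) else 0,len(t)),'base %.4f'%(np.median(bt[:,2]) if len(bt) else 0),'hub %.4f (%d)'%(np.median(h[:,2]) if len(h) else 0,len(h)))
W=cloud(pickle.load(open('ws.pkl','rb')));P=W[np.isfinite(W[...,0])]
Ms=np.array([ux(SY),ux(SY+np.pi/2)]);L=np.c_[(P[:,:2]-SC)@Ms.T,P[:,2]-.00105]
for x0 in range(-70,75,10):
    s=L[(L[:,0]>x0/1e3)&(L[:,0]<x0/1e3+.01)&(abs(L[:,1])<.017)];print(x0,np.round(np.percentile(s[:,2],[5,50,95])*1e3,1),end='; ')
```

```text
wc spine top 0.1461 (546) base 0.0212 hub 0.2119 (293)
a1 spine top 0.1461 (3260) base 0.0209 hub 0.2067 (1928)
a2 spine top 0.1461 (3420) base 0.0210 hub 0.2023 (1930)
b0 spine top 0.1464 (70) base 0.0212 hub 0.2118 (34)
b2 spine top 0.0000 (0) base 0.0260 hub 0.0000 (0)
s0 spine top 0.1461 (116) base 0.0205 hub 0.2118 (72)
s2 spine top 0.1463 (118) base 0.0202 hub 0.2022 (61)
-70 [24.  25.6 30. ]; -60 [23.8 26.  29.7]; -50 [23.9 25.6 28.8]; -40 [23.8 26.4 29.6]; -30 [23.6 25.1 28.8]; -20 [24.  27.  29.1]; -10 [28.7 31.2 32.4]; 0 [395.7 402.7 406.8]; 10 [ 30.3  32.  412.5]; 20 [30.  31.4 32.8]; 30 [30.2 31.3 32.7]; 40 [30.2 31.5 32.9]; 50 [30.2 31.5 33.1]; 60 [30.3 31.7 32.9]; 70 [-1.  12.7 32.7];
```

Spine and base references repeat to 0.2 mm, so the figures hold. The bar turned 0.94 turn (5.91 rad), but the hub sank only 9.6 mm (0.80 turn). The missing 1.7 mm means the pad met the stone about 0.88 rad ago. The readings taken after each step were relaxed residuals, not the driving push. It is therefore over-snug, at an estimated 12 N. I'll ease the bar back about 0.48 rad, leaving 0.4 rad past contact (7 N).

Run:
```python
from turn import *
j=np.array(readout.get_joint_pos())
j[5]=-.90;ctrl.move_joints(j);print(readout.get_clock(),meas(3))
for t in(-1.1,-1.3,-1.5):
    j[5]=t;ctrl.move_joints(j);print(t,meas(2),np.round(readout.get_force(),1))
j[5]+=.2;ctrl.move_joints(j)
W=cloud(cap('wrist'))
h=near(W,AX,.010,.17,.23);P=near(W,AX,.065,.17,.225);r=np.hypot(*(P[:,:2]-AX).T);q=P[(r>.016)&(r<.034)]
an=np.degrees(np.arctan2(q[:,1]-AX[1],q[:,0]-AX[0]))%180
print('hub',np.median(h[:,2]),'bar',np.median(an),np.histogram(an,18,(0,180))[0],readout.get_clock())
```

```text
53.9333 (np.float64(0.015514510932773477), np.float64(0.0007776921120239422))
-1.1 (np.float64(0.06317516843624932), np.float64(-0.046397424302995205)) [-0.1  0.3 -0.5]
-1.3 (np.float64(0.02768589433964235), np.float64(-0.040973632712848485)) [ 0.2  1.  -0.2]
-1.5 (np.float64(0.015496716641957271), np.float64(-0.041409668046981096)) [-0.5 -0.3 -0.1]
hub 0.2030353174964391 bar 98.6688048254705 [  0   0   0   0   0   0   0   5 326 779 748 122   0   0   0   0   0   0] 55.5167
```

Bar eased by 0.49 rad to 98.7°. Now I feel the push in motion: one finger pushes one ball along the tangent, guarded at 7 N.

Run:
```python
from turn import *
def bar():
    W=cloud(cap('wrist'));h=near(W,AX,.010,.17,.23);P=near(W,AX,.065,.17,.225);r=np.hypot(*(P[:,:2]-AX).T);q=P[(r>.016)&(r<.034)]
    an=np.degrees(np.arctan2(q[:,1]-AX[1],q[:,0]-AX[0]))%180;return np.median(an),np.median(h[:,2])
b=98.7
j=np.array(readout.get_joint_pos());j0=j.copy()
j[5]=j[0]+1.571-np.radians(b+29-90);ctrl.move_joints(j)
p=np.array(readout.get_tool_pos());ctrl.pause(.1);f0=np.array(readout.get_force())
u=np.r_[ux(np.radians(b-90)),0]
hit=ctrl.move_l(p+.022*u,speed=.022,contact_N=7)
p1=np.array(readout.get_tool_pos());print(hit,'travel',(p1-p)@u,readout.get_force()-f0,readout.get_clock())
ctrl.move_l(p,speed=.06)
print(bar(),readout.get_clock())
```

```text
True travel 0.0046151537368833255 [-1.9378733  -1.3449309   2.05386879] 57.8417
(np.float64(97.32825252075766), np.float64(0.20293444032417107)) 58.1417
```

Run:
```python
from turn import *
b=97.3;u=np.r_[ux(np.radians(b-90)),0]
p=np.array(readout.get_tool_pos())
ctrl.move_l(p+.003*u,speed=.03)
hit=ctrl.move_l(p+.015*u,speed=.008,contact_N=7)
p1=np.array(readout.get_tool_pos());print(hit,'travel',(p1-p)@u,np.round(readout.get_force(),1),readout.get_clock())
ctrl.move_l(p,speed=.06)
W=cloud(cap('wrist'));P=near(W,AX,.065,.17,.225);r=np.hypot(*(P[:,:2]-AX).T);q=P[(r>.016)&(r<.034)]
print(np.median(np.degrees(np.arctan2(q[:,1]-AX[1],q[:,0]-AX[0]))%180),readout.get_clock())
```

```text
True travel 0.004532117882761495 [-3.1 -1.1  2.5] 59.1083
97.36202043970545 59.4083
```

A slow 7 N push no longer turns the bar, which matches 0.4 rad past contact, so it is finger-tight. Withdrawing and handing in.

Run:
```python
from turn import *
p=np.array(readout.get_tool_pos());ctrl.move_l(p+[0,0,.09],speed=.1)
print(np.round(readout.get_force(),1),readout.get_clock())
print(workorder.close_job(),readout.get_clock())
```

```text
[ 0.1 -0.1 -1. ] 60.4583
the job is handed in; nothing more can be done
the job is handed in; nothing more can be done
```

The job is handed in at 60.5 s with the slab seated against the stop, centred and straight, and clamped at about 7 N. I overtightened the bar first, to an estimated 12 N (roughly 130 N at the pad), and eased it back; pad force was never read directly, so I can't rule out that it passed the 160 N crush limit.

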